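Lock the panel-assembly turntable with its bolt

ROBOT

A 7-joint arm with a two-finger parallel gripper is mounted at the origin on the work surface. World frame = base frame: x ahead of the robot, y to its left, z up, the work surface at z = 0. Lengths are in m, angles in rad, forces in N, time in s.
With the tool pointing down it reaches from about 0.425 to 0.95 m from the base axis. Payload 4.7 kg.
Tool frame: the origin (TCP) lies on the centre line of the jaws, within the pads' length; the fingertips stand 11 mm ahead of it and the grasp point (between the pads) lies 8 mm behind it; y points along the fingers, x is the direction in which the jaws open and shut, and the axes are right-handed (so a half turn about y gives the same grasp; the last joint's range is limited). The gripper opens to 87 mm and grips with 3 to 60 N. Pads are 19 mm wide; open, the fingers measure 117 mm over their backs; the gripper's body (75 mm by 190 mm) begins 51 mm behind the grasp point.
Start: joints at [1.312, 0.469, -0.049, 1.532, 0.024, 1.141, -0.082], TCP at [0.154, -0.657, 0.234] pointing down, gripper open.
Joint ranges: [-2.59, 2.59], [-0.33, 1.99], [-1.39, 1.29], [0.1, 2.45], [-1.04, 4.18], [0.21, 1.99], [-2.66, 2.66]. Speed limits (rad/s): [2.57, 2.57, 3.14, 3.14, 3.14, 3.14, 3.14].

INTERFACE

Orientations are given as a 3x3 rotation matrix whose columns are the frame's x, y, z axes.
In Python, from plant import monitor, imaging, bot gives the robot as it stands.
- The arm moves only by the tool apply_moves, never from a script. Its argument "increments" is a list of rows, each a list of 7 numbers: the shift along the tool's x, y, z in m, then the turn, a rotation vector about the tool's x, y, z in rad, then the opening, from 0 (shut) to 1 (fully open). A call has 1 to 8 rows; each row is the pose to reach, as a shift and turn from the pose commanded when the call began, along the tool's axes at that moment; what a row does not reach only later rows make up. A row lasts 1/10 s, in which the tool goes at most 50 mm and 8.59 degrees, less where a joint would pass 70% of its speed; a pose out of reach is approached as far as the arm can. A call with a gripper value outside its range is refused whole. The fingers move at their own pace and stop on an object; the grip force is fixed at half the most. Time passes only in rows, so rows that repeat a pose let the fingers close. It gives the time, the measured TCP pose, the force and the opening at its end, in the units of the state.
- monitor.get_obs(): the state, without advancing time (a new reading comes with each control period).
- imaging.read_camera(name): name is "scene" or "side" or "wrist"; returns the picture (400x640x3 uint8, red, green, blue); there is no depth.
- imaging.camera_params(name): a dict with "K" (3x3 intrinsics, pixels), "R" (3x3) and "t" (3): a world point X has camera coordinates R X + t. Camera axes: x right, y down, z forward; pixel columns grow to the right and rows downward; lengths in m; the calibration is good to about 2 mm. A picture is of the moment at which its call begins: read the wrist's pose just before it. camera_params takes no time and is no camera call; for the wrist camera it gives the pose at the moment of the call.
- bot.finish_job(): hands the job in, once; it reports no verdict.
The state is a dict: "clock": time; "joint_positions": joint angles; "qvel": joint speeds; "tau": joint torques, N m; "eef_pos": TCP position; "tool_rot": TCP orientation; "force": force on the tool from outside, world axes, zero at the start; "torque": the same for the moment, N m; "finger_gap": finger opening in m.
Only numpy, scipy, OpenCV 4.12 (cv2) and the standard library are available. Lean on these libraries where they do the work, as an engineer would, in place of code of your own. Each camera call takes 0.05 s, during which the arm holds its last target.

TASK

Turn the assembly turntable (it has a red handle post) until the slot in the rim of its index disc lines up with the steel lock bolt, then push the bolt by its black knob all the way home into the slot, so that the turntable is locked. Do it by pushing gently with the fingertips: grip and lift nothing, keep off the circuit panel on the turntable, leave the mouse, the screwdriver, the charger and the orange module where they lie, and finish clear of everything.

Things in the scene. Friction and masses are not known exactly. Their poses are not given: they have to be found in the camera images.
- turntable: Fixed base of the assembly turntable: dark grey plate 240 x 240 x 12 mm with an 80 mm wide tongue out to y = +210 mm. Origin: on the turntable's axis, at desk height; z up; its +y points from the axis to the lock bolt, which lies on that line. It may stand turned about z. Over the bolt is a dark strap with a yellow line: y = 116 to 143 mm, 50 mm wide, top at 45 mm.
- index_disc (a joint): Angle (rad) of the index disc, bare aluminium, 220 mm across, 12 mm thick, top face 38 mm above the desk. 0: its slot points at the bolt (base +y). Positive: turned counter-clockwise seen from above. Starts between 0.7 and 2.2; free from -2.9 to 2.9. Drag holds it wherever it is left (2 to 3 N at the handle post moves it); it does not coast.
- slot_mid (a point): Middle of the disc's one slot, on the disc's top face, 94 mm from the axis. The slot is radial, open at the rim, 18 mm wide, runs from 74 mm radius to the rim and flares to 30 mm at its mouth. A yellow line is painted on the disc on the slot's line, just inside it.
- handle_mid (a point): Centre, half-way up, of the red handle post fixed on the disc: upright, 18 mm in diameter, 42 mm tall (38 to 80 mm above the desk), 98 mm from the turntable's axis, 90 degrees counter-clockwise from the slot seen from above; with the slot in line it stands on the base's -x side.
- turn_handle: The same red handle post; origin at the centre of its foot, on the disc's top face.
- led_panel: Circuit panel clamped on the disc, component side up: black frame 110 x 76 mm (long side on the line from the axis to the handle post), green board; turns with the disc. Origin on the axis, under the panel, 44 mm above the desk; its tallest parts end 68 mm above the desk and its end is 34 mm from the post's side. Not to be touched.
- lock_bolt (a joint): Travel (m) of the lock bolt towards the axis. 0: drawn back, nose 6 mm short of the disc's rim; 0.036: fully home on its rubber stop, nose in the slot. Starts at 0 to 0.004. Steel bar 14 x 10 mm, tapered nose, 27 to 37 mm above the desk; 2 N of drag, stays where left. The rim stops it if the slot is out of line; within about 0.08 rad the nose centres the disc.
- knob_mid (a point): Centre, half-way up, of the bolt's black knob: upright, 20 mm in diameter, 40 mm tall (37 to 77 mm above the desk), on the bolt's outer end, on the base's y axis: 190 mm from the turntable's axis when the bolt is drawn back, 154 mm when home. Beyond it, away from the disc, nothing is taller than the bolt.
- bolt_knob: The same black knob; origin at the centre of its foot.
- mouse: Bystander: black computer mouse, 100 x 58 x 33 mm, loose on the desk. Origin at the centre of its underside.
- screwdriver: Bystander: screwdriver 160 mm long, loose on the desk.
- usb_charger: Bystander: white plug-in charger, about 80 x 40 x 28 mm, loose on the desk. Origin at the underside.
- orange_module: Bystander: orange plastic module 50 x 32 x 26 mm, loose on the desk. Origin at the centre of its underside.

How it is judged:
By the outcome, as a careful person would: the job done as asked, in the order asked, and still so for the second after the job is handed in, with the robot touching nothing.
It also fails if it takes over 54 s, if anything falls off the work surface, if the arm or the gripper's body presses on something with over 40 N, if the wrist force passes 120 N, or if a joint passes its speed limit or range.

## Working session

There is one attempt and no reset: what is moved stays moved. The work goes in short steps, Python scripts to look and compute and a tool call to move; the robot and the scene stay as the last step left them, time stands still between calls to the robot, and variables do not carry over. Pictures are saved under pics/ and viewed, and the job is handed in when it is done.

Besides the shell and the picture viewer there is one more tool, called after "Emit:" in YAML: its name, and indented under it one key for each argument. apply_moves: Moves the arm, as the interface text tells. Its arguments: {"type":"object","properties":{"increments":{"type":"array","items":{"type":"array","items":{"type":"number"}}}},"required":["increments"]}

```bash
mkdir -p pics; ls
python3 - <<'E'
from plant import monitor, imaging, bot
import cv2
o=monitor.get_obs()
for k in o: print(k,o[k])
for n in ("scene","side","wrist"):
    p=imaging.camera_params(n); im=imaging.read_camera(n)
    cv2.imwrite(f"pics/{n}0.png",im[:,:,::-1])
    print(n,p["K"].round(1).tolist(),p["R"].round(3).tolist(),p["t"].round(3).tolist())
E
```

```text
pics
clock 0.0
joint_positions [ 1.31211029  0.46945999 -0.04862807  1.53368288  0.02411062  1.14099317
 -0.0822866 ]
qvel [-0.00053607  0.00039654  0.0004181  -0.00138621  0.00058283  0.00169369
  0.00099988]
tau [ 1.72976834e-04 -5.07960856e+01 -8.09326465e-02 -2.36150211e+01
 -6.14197645e-02  3.78456060e-02  1.90582268e-04]
eef_pos [ 0.15364089 -0.65669211  0.23249169]
tool_rot [[ 2.27845387e-01 -5.09925264e-04  9.73697191e-01]
 [-9.73695360e-01  1.88959373e-03  2.27845948e-01]
 [-1.95607651e-03 -9.99998085e-01 -6.59766489e-05]]
force [0.23520638 0.65391469 0.66519723]
torque [ 0.00871069  0.00789987 -0.00927388]
finger_gap 0.08747473046494571
scene [[469.3, 0.0, 317.5], [0.0, 469.3, 198.5], [0.0, 0.0, 1.0]] [[-0.85, 0.526, 0.018], [0.362, 0.608, -0.706], [-0.383, -0.594, -0.708]] [0.506, -0.13, 1.066]
side [[422.4, 0.0, 319.2], [0.0, 422.4, 190.5], [0.0, 0.0, 1.0]] [[0.706, -0.709, 0.003], [-0.458, -0.459, -0.761], [0.541, 0.536, -0.649]] [-0.427, 0.297, 0.495]
wrist [[310.2, 0.0, 323.5], [0.0, 310.2, 197.8], [0.0, 0.0, 1.0]] [[0.228, -0.974, -0.003], [-0.936, -0.22, 0.275], [-0.269, -0.06, -0.961]] [-0.675, -0.035, 0.392]
```

View pics/scene0.png

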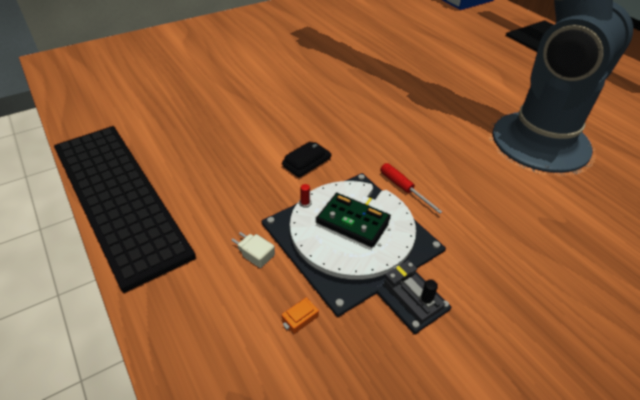

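View pics/side0.png

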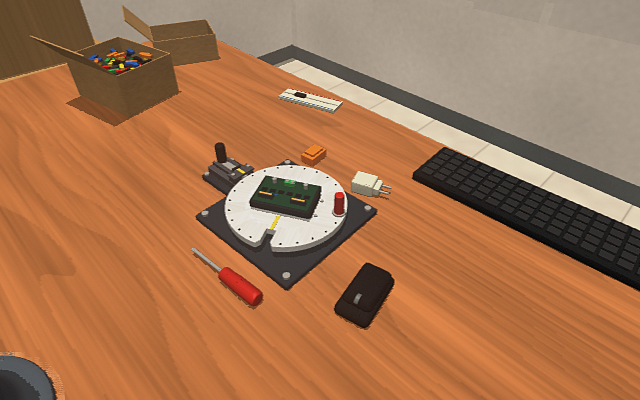

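View pics/wrist0.png

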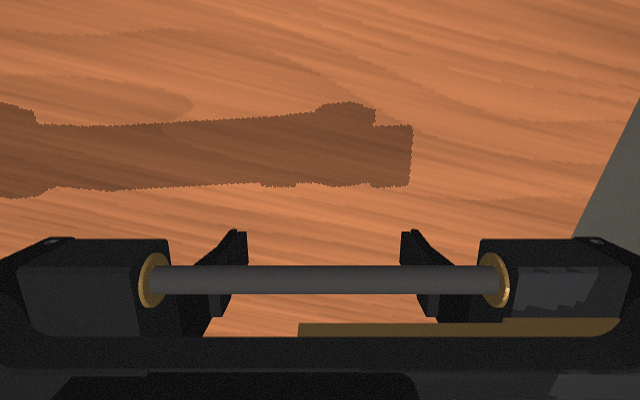

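```bash
cat > h.py <<'E'
import numpy as np, cv2
from plant import monitor, imaging, bot
def ray(p,uv):
    uv=np.atleast_2d(np.array(uv,float))
    d=np.c_[uv,np.ones(len(uv))]@np.linalg.inv(p["K"]).T@p["R"]   # R^T d
    c=-p["R"].T@p["t"]
    return c,d
def onz(p,uv,z):
    c,d=ray(p,uv); s=(z-c[2])/d[:,2]
    return c+s[:,None]*d
def proj(p,X):
    x=(np.atleast_2d(X)@p["R"].T+p["t"])@p["K"].T
    return x[:,:2]/x[:,2:]
def tri(pa,ua,pb,ub):
    ca,da=ray(pa,ua); cb,db=ray(pb,ub); da,db=da[0],db[0]
    s=np.linalg.lstsq(np.c_[da,-db],cb-ca,rcond=None)[0]
    A=ca+s[0]*da;B=cb+s[1]*db
    return (A+B)/2,np.linalg.norm(A-B)
def circfit(P):
    P=P[:,:2]
    for i in range(6):
        a=np.linalg.lstsq(np.c_[2*P,np.ones(len(P))],(P**2).sum(1),rcond=None)[0]
        r=np.sqrt(a[2]+a[0]**2+a[1]**2)
        e=np.abs(np.linalg.norm(P-a[:2],axis=1)-r); P=P[e<max(np.percentile(e,90),.001)]
    return a[:2],r,e.max()
E
cat > m.py <<'E'
from h import *
import sys
tag=sys.argv[1]
for n in ("scene","side"):
    p=imaging.camera_params(n); im=imaging.read_camera(n)
    bgr=np.ascontiguousarray(im[:,:,::-1]); cv2.imwrite(f"pics/{n}_{tag}.png",bgr)
    crop={"scene":(250,160,210,180),"side":(180,130,220,165)}[n]
    x,y,w,h=crop; cv2.imwrite(f"pics/{n}_{tag}c.png",cv2.resize(bgr[y:y+h,x:x+w],None,fx=3.2,fy=3.2,interpolation=cv2.INTER_CUBIC))
    hsv=cv2.cvtColor(bgr,cv2.COLOR_BGR2HSV); H,S,V=cv2.split(hsv)
    roi=np.zeros(H.shape,bool); roi[y:y+h,x:x+w]=1
    m=((S<40)&(V>150)&roi).astype(np.uint8)
    k,l,st,ce=cv2.connectedComponentsWithStats(m); i=1+st[1:,4].argmax()
    c=max(cv2.findContours((l==i).astype(np.uint8),0,cv2.CHAIN_APPROX_NONE)[0],key=len)[:,0,:]
    # keep upper half (top face edge, not rim side) by convex hull top
    P=onz(p,c,.038)
    ctr=c.mean(0); up=c[:,1]<ctr[1]+5
    print(n,"disc all",circfit(P),"upper",circfit(P[up]))
    for nm,mk in (("red",((H<6)|(H>174))&(S>170)&(V>70)),("yellow",(H>20)&(H<34)&(S>120)&(V>120))):
        k,l,st,ce=cv2.connectedComponentsWithStats((mk&roi).astype(np.uint8))
        for j in range(1,k):
            if st[j,4]>8: print(" ",nm,st[j].tolist(),ce[j].round(1),onz(p,ce[j],.038 if nm=="yellow" else .059)[0].round(4))
E
python3 m.py a
```

```text
scene disc all (array([0.53265989, 0.01390013]), np.float64(0.10852615906104539), np.float64(0.010799816348817895)) upper (array([0.53080301, 0.01349469]), np.float64(0.10555968038381901), np.float64(0.020296773083696262))
  red [381, 163, 33, 30, 410] [396.5 177.1] [ 0.4058 -0.0257  0.059 ]
  red [301, 184, 9, 20, 146] [304.5 193.4] [ 0.5771 -0.0766  0.059 ]
  yellow [366, 198, 6, 7, 18] [368.3 200.9] [ 0.4749 -0.0177  0.038 ]
  yellow [396, 266, 11, 10, 51] [401.1 270.6] [0.5229 0.1376 0.038 ]
side disc all (array([0.53145398, 0.01184173]), np.float64(0.10913883577251828), np.float64(0.0009937023508928)) upper (array([0.53134787, 0.01195812]), np.float64(0.10903849118084144), np.float64(0.001054332895964294))
  red [334, 192, 10, 23, 183] [338.7 202.6] [ 0.579  -0.0733  0.059 ]
  red [219, 267, 43, 28, 610] [237.4 282.6] [ 0.3524 -0.087   0.059 ]
  yellow [236, 168, 9, 6, 26] [240.3 170.5] [0.5285 0.1436 0.038 ]
  yellow [270, 216, 10, 14, 46] [274.4 222.3] [ 0.4818 -0.0142  0.038 ]
```

View pics/scene_ac.png

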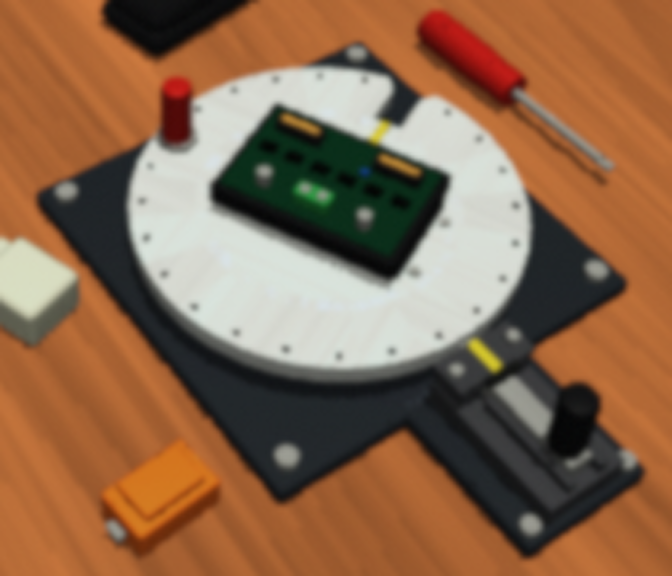

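View pics/side_ac.png

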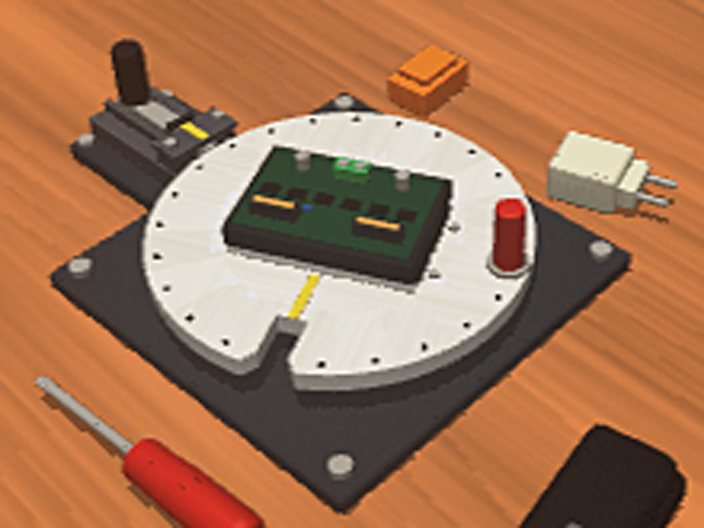

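Run:
```python
from h import *
a=imaging.camera_params("scene");b=imaging.camera_params("side")
print(-a["R"].T@a["t"],-b["R"].T@b["t"])
for n,u,v in (("knob",(429,291.6),(220.6,152.5)),("post",(304.7,194),(339,203)),("strapY",(401.1,270.6),(240.3,170.5)),("slotY",(368.3,200.9),(274.4,222.3))):
    X,e=tri(a,u,b,v); print(n,X.round(4),e.round(4))
    if n=="knob":K=X
    if n=="post":P=X
# knob by plane
print("knob planes",onz(a,(429,291.6),.057),onz(b,(220.6,152.5),.057))
C=np.array([.5315,.012])
k=K[:2]-C; q=P[:2]-C; print(np.linalg.norm(k),np.linalg.norm(q))
by=np.arctan2(k[1],k[0]); print("base +y heading",by,"base yaw",by-np.pi/2)
ang=np.arctan2(q[1],q[0])-(by+np.pi/2); print("disc angle",(ang+np.pi)%(2*np.pi)-np.pi)
# bolts of plate
for w,L in (("scene",[(357,52),(66,190),(287,456),(597,269),(531,523),(628,460)]),("side",[(344,101),(600,248),(340,464),(79,265)])):
    p=a if w=="scene" else b; o=(250,160) if w=="scene" else (180,130)
    print(w,onz(p,np.array(L)/3.2+o,.013)[:,:2].round(4).tolist())
```

```text
[0.88501809 0.44572184 0.65333077] [ 0.16954669 -0.43125825  0.54894655]
knob [0.5229 0.1988 0.0566] 0.0014
post [ 0.578  -0.0746  0.0596] 0.0004
strapY [0.5255 0.1395 0.0419] 0.0006
slotY [ 0.4784 -0.016   0.0414] 0.0031
knob planes [[0.52252908 0.19934643 0.057     ]] [[0.52299192 0.1976241  0.057     ]]
0.1870045863239453 0.09828216525283341
base +y heading 1.6168768385459604 base yaw 0.04608051175106387
disc angle 2.017152589662854
scene [[0.4284, -0.1006], [0.6417, -0.09], [0.6309, 0.1234], [0.4178, 0.1124], [0.5515, 0.2146], [0.4875, 0.2127]]
side [[0.6359, 0.126], [0.6456, -0.0869], [0.4332, -0.0973], [0.4224, 0.1156]]
```

```bash
cat >> h.py <<'E'
C=np.array([.5317,.0122]); YAW=.049
def goto(x,y,z,head):
    "increment (tool axes) from present pose to world x,y,z with tool-x heading, tool pointing down"
    from scipy.spatial.transform import Rotation as Ro
    o=monitor.get_obs(); R=o["tool_rot"]
    X=np.array([np.cos(head),np.sin(head),0]);Y=np.array([0,0,-1.]);Z=np.cross(X,Y)
    Rt=np.c_[X,Y,Z]
    return np.r_[R.T@(np.array([x,y,z])-o["eef_pos"]),Ro.from_matrix(R.T@Rt).as_rotvec()].round(4).tolist()
E
python3 -c "
from h import *
print(goto(.618,-.053,.2,.49))"
```

```text
[-0.4823, 0.0335, 0.5897, -0.0008, -1.8309, -0.0006]
```

Emit:
apply_moves:
  increments:
    - [-0.03,0.002,0.037,0,-0.11,0,0]
    - [-0.06,0.004,0.074,0,-0.22,0,0]
    - [-0.09,0.006,0.11,0,-0.34,0,0]
    - [-0.12,0.008,0.147,0,-0.46,0,0]
    - [-0.15,0.01,0.184,0,-0.57,0,0]
    - [-0.18,0.012,0.22,0,-0.69,0,0]
    - [-0.21,0.014,0.257,0,-0.8,0,0]
    - [-0.24,0.016,0.294,0,-0.91,0,0]

```text
clock: 1.05
eef_pos: [0.3862, -0.355, 0.2177]
tool_rot: [[0.91, 0.0, 0.414], [-0.414, -0.001, 0.91], [0.001, -1.0, -0.0]]
force: [1.3, -0.4, 0.8]
finger_gap: 0.0306
```

```bash
python3 -c "
from h import *
print(goto(.618,-.053,.2,.49),monitor.get_obs()['joint_positions'].round(2))"
```

```text
[0.086, 0.0176, 0.3709, 0.0007, -0.9168, 0.0003] [ 0.98  0.27 -0.38  1.89  0.12  1.01  0.12]
```

Emit:
apply_moves:
  increments:
    - [0.011,0.002,0.046,0,-0.115,0,0]
    - [0.022,0.004,0.092,0,-0.23,0,0]
    - [0.033,0.006,0.138,0,-0.345,0,0]
    - [0.044,0.008,0.184,0,-0.46,0,0]
    - [0.055,0.01,0.23,0,-0.575,0,0]
    - [0.066,0.012,0.277,0,-0.69,0,0]
    - [0.077,0.014,0.324,0,-0.805,0,0]
    - [0.086,0.018,0.371,0,-0.917,0,0]

```text
clock: 1.85
eef_pos: [0.6198, -0.0542, 0.1997]
tool_rot: [[0.882, 0.001, -0.471], [0.471, -0.0, 0.882], [0.001, -1.0, -0.001]]
force: [0.5, -0.2, -0.3]
finger_gap: 0.0004
```

```bash
python3 -c "
from h import *
print(goto(.618,-.053,.06,.49),monitor.get_obs()['joint_positions'].round(2))
im=imaging.read_camera('wrist');cv2.imwrite('pics/w1.png',im[:,:,::-1])
im=imaging.read_camera('side');cv2.imwrite('pics/s1.png',im[:,:,::-1])"
```

```text
[-0.0011, 0.1397, 0.0021, 0.0008, -0.0001, 0.0006] [ 0.49  0.49 -0.65  1.68  0.33  1.08  0.23]
```

View pics/w1.png

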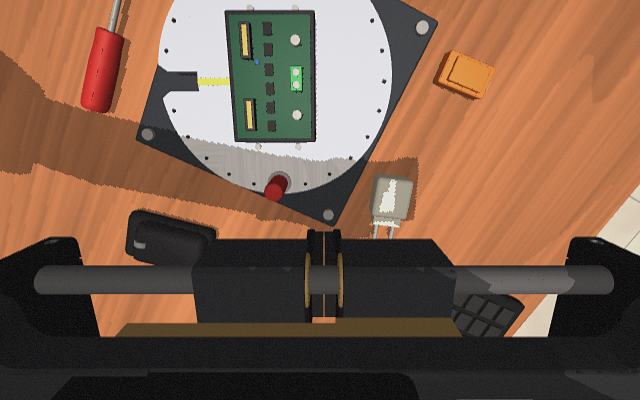

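View pics/s1.png

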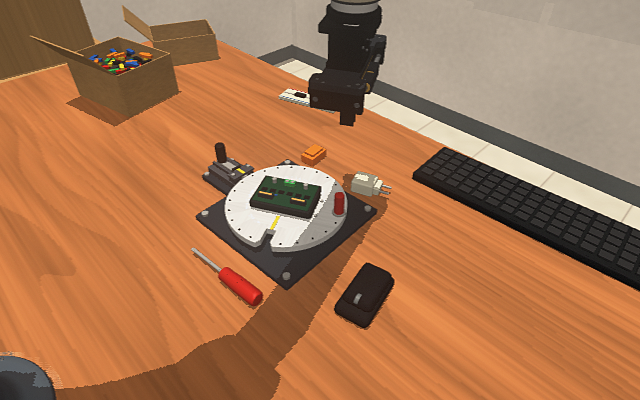

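```bash
python3 -c "
from h import *
p=imaging.camera_params('wrist')
im=cv2.imread('pics/w1.png');hsv=cv2.cvtColor(im,cv2.COLOR_BGR2HSV);H,S,V=cv2.split(hsv)
m=(((H<6)|(H>174))&(S>150)&(V>50)).astype(np.uint8)
k,l,st,ce=cv2.connectedComponentsWithStats(m)
for j in range(1,k):
  if st[j,4]>50: print(st[j],ce[j],onz(p,ce[j],.065)[0],onz(p,ce[j],.059)[0])
o=monitor.get_obs()
print('predicted post px',proj(p,[[.578,-.0746,.059],[.578,-.0746,.08]]))
print('screws',onz(p,[[422,27],[328,215],[147,134]],.013)[:,:2])
print('slot line',onz(p,[[198,82],[228,81]],.038)[:,:2])
print('tip px',proj(p,[o['eef_pos']-[0,0,.011]]))
"
```

```text
[  80   27   44   86 2485] [101.68812877  70.89295775] [ 0.40288354 -0.04390384  0.065     ] [ 0.3990868  -0.04518255  0.059     ]
[264 175  24  27 427] [275.59953162 188.19437939] [ 0.57908917 -0.06593883  0.065     ] [ 0.57899131 -0.06768009  0.059     ]
predicted post px [[271.54349989 193.79814148]
 [267.94906957 199.76088285]]
screws [[ 0.63265146  0.13372582]
 [ 0.64513194 -0.0808743 ]
 [ 0.43157846 -0.09281469]]
slot line [[ 0.46853639 -0.01576085]
 [ 0.4930655  -0.00140007]]
tip px [[325.37421928 245.78220361]]
```

Emit:
apply_moves:
  increments:
    - [0,0.04,0.002,0,0,0,0]
    - [0,0.08,0.002,0,0,0,0]
    - [0,0.11,0.002,0,0,0,0]
    - [0,0.13,0.002,0,0,0,0]
    - [0,0.138,0.002,0,0,0,0]
    - [0,0.139,0.002,0,0,0,0]

```text
clock: 2.55
eef_pos: [0.617, -0.0541, 0.0597]
tool_rot: [[0.885, -0.002, -0.467], [0.467, -0.0, 0.885], [-0.002, -1.0, 0.001]]
force: [-0.8, -0.1, -0.5]
finger_gap: 0.0005
```

```bash
python3 -c "
from h import *
im=imaging.read_camera('wrist');cv2.imwrite('pics/w2.png',im[:,:,::-1])
im=imaging.read_camera('side');cv2.imwrite('pics/s2.png',cv2.resize(im[100:300,180:440,::-1],None,fx=3,fy=3))"
```

```text
(no output)
```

View pics/w2.png

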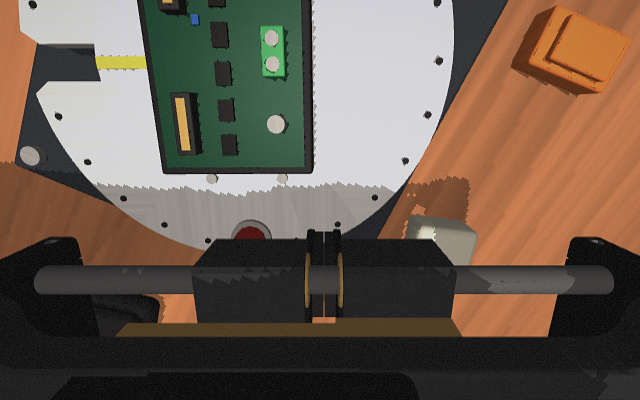

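View pics/s2.png

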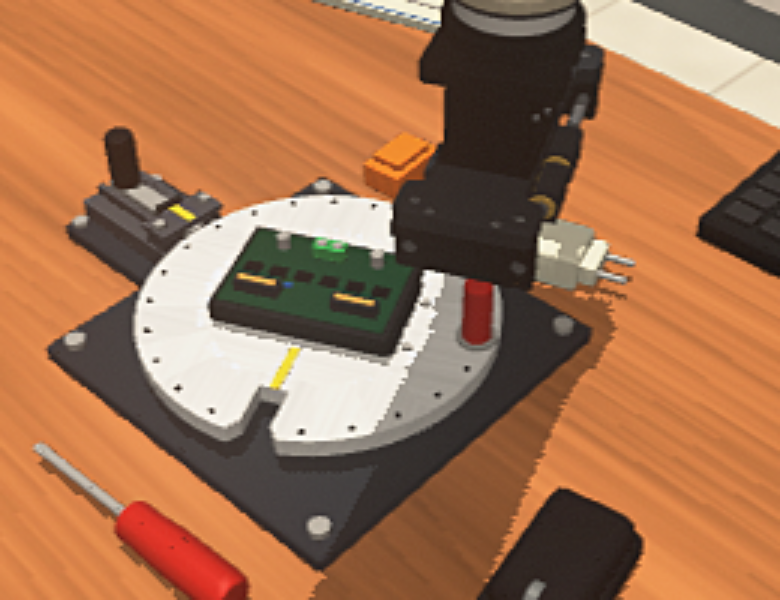

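```bash
cat > arc.py <<'E'
from h import *
import sys
d=float(sys.argv[1]); r=float(sys.argv[2])
for psi in map(float,sys.argv[3:]):
    t=np.array([np.sin(psi),-np.cos(psi)]); q=C+r*np.array([np.cos(psi),np.sin(psi)])-d*t
    h=np.arctan2(-t[1],-t[0])
    v=goto(q[0],q[1],.060,h); print(psi,q.round(3),[round(a,3) for a in v])
E
python3 arc.py .022 .097 -.95 -1.0 -1.06 -1.12 -1.18 -1.25 -1.32 -1.4
```

```text
-0.95 [ 0.606 -0.054] [-0.011, 0.002, 0.006, 0.001, -0.135, 0.001]
-1.0 [ 0.603 -0.058] [-0.016, 0.002, 0.004, 0.001, -0.085, 0.001]
-1.06 [ 0.598 -0.062] [-0.021, 0.001, 0.002, 0.001, -0.025, 0.001]
-1.12 [ 0.594 -0.066] [-0.027, 0.001, 0.001, 0.001, 0.035, 0.001]
-1.18 [ 0.589 -0.069] [-0.033, 0.001, 0.0, 0.001, 0.095, 0.001]
-1.25 [ 0.583 -0.073] [-0.04, 0.001, -0.001, 0.001, 0.165, 0.001]
-1.32 [ 0.577 -0.076] [-0.047, 0.001, -0.001, 0.001, 0.235, 0.001]
-1.4 [ 0.57 -0.08] [-0.055, 0.001, -0.0, 0.001, 0.315, 0.002]
```

Emit:
apply_moves:
  increments:
    - [-0.008,0.001,0.003,0,-0.03,0,0]
    - [-0.015,0.001,0.002,0,-0.03,0,0]
    - [-0.021,0.001,0.002,0,-0.025,0,0]
    - [-0.027,0.001,0.001,0,0.035,0,0]
    - [-0.033,0.001,0.0,0,0.095,0,0]
    - [-0.04,0.001,-0.001,0,0.165,0,0]
    - [-0.047,0.001,-0.001,0,0.235,0,0]
    - [-0.055,0.001,0,0,0.315,0,0]

```text
clock: 3.45
eef_pos: [0.5701, -0.0794, 0.0604]
tool_rot: [[0.986, 0.004, -0.167], [0.167, 0.001, 0.986], [0.004, -1.0, -0.0]]
force: [3.4, 0.2, -1.1]
finger_gap: 0.0001
```

```bash
python3 arc.py .022 .097 -1.46 -1.53 -1.6 -1.67 -1.74 -1.81 -1.88 -1.95;python3 -c "
from h import *
im=imaging.read_camera('wrist');cv2.imwrite('pics/w3.png',im[:,:,::-1])
im=imaging.read_camera('side');cv2.imwrite('pics/s3.png',cv2.resize(im[100:300,180:440,::-1],None,fx=3,fy=3))"
```

```text
-1.46 [ 0.564 -0.082] [-0.006, 0.0, -0.001, 0.0, 0.057, 0.004]
-1.53 [ 0.558 -0.084] [-0.013, 0.0, -0.002, -0.0, 0.127, 0.004]
-1.6 [ 0.551 -0.085] [-0.02, 0.0, -0.003, -0.0, 0.197, 0.004]
-1.67 [ 0.544 -0.087] [-0.027, 0.0, -0.003, -0.0, 0.267, 0.004]
-1.74 [ 0.537 -0.087] [-0.034, 0.0, -0.002, -0.001, 0.337, 0.004]
-1.81 [ 0.53  -0.087] [-0.041, 0.0, -0.001, -0.001, 0.407, 0.004]
-1.88 [ 0.523 -0.087] [-0.048, 0.0, 0.001, -0.001, 0.477, 0.004]
-1.95 [ 0.516 -0.086] [-0.054, 0.0, 0.002, -0.001, 0.547, 0.004]
```

View pics/s3.png

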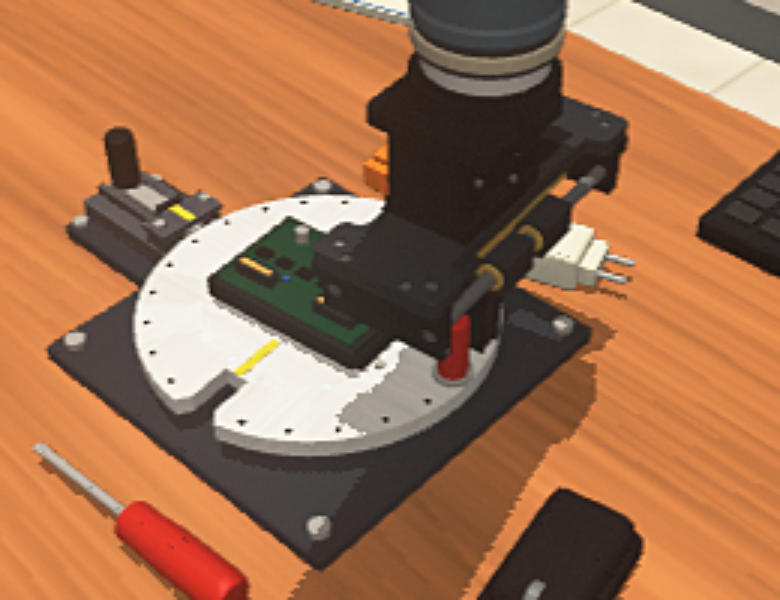

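View pics/w3.png

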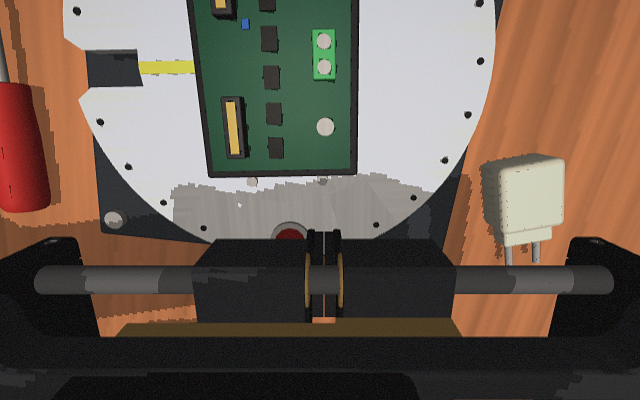

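Emit:
apply_moves:
  increments:
    - [-0.006,0,-0.001,0,0.057,0,0]
    - [-0.013,0,-0.002,0,0.127,0,0]
    - [-0.02,0,-0.003,0,0.197,0,0]
    - [-0.027,0,-0.003,0,0.267,0,0]
    - [-0.034,0,-0.002,0,0.337,0,0]
    - [-0.041,0,-0.001,0,0.407,0,0]
    - [-0.048,0,0.001,0,0.477,0,0]
    - [-0.054,0,0.002,0,0.547,0,0]

```text
clock: 4.35
eef_pos: [0.5165, -0.0864, 0.0602]
tool_rot: [[0.93, 0.003, 0.368], [-0.368, 0.0, 0.93], [0.003, -1.0, 0.001]]
force: [2.4, 1.1, 0.2]
finger_gap: 0.0004
```

```bash
python3 arc.py .022 .097 -2.01 -2.08 -2.15 -2.22 -2.29 -2.36 -2.43 -2.5;python3 -c "
from h import *
print(monitor.get_obs()['joint_positions'].round(2))
im=imaging.read_camera('side');cv2.imwrite('pics/s4.png',cv2.resize(im[100:300,180:440,::-1],None,fx=3,fy=3))"
```

```text
-2.01 [ 0.51  -0.085] [-0.006, 0.0, -0.001, -0.002, 0.062, 0.003]
-2.08 [ 0.504 -0.083] [-0.013, 0.0, -0.002, -0.002, 0.132, 0.003]
-2.15 [ 0.497 -0.081] [-0.02, 0.0, -0.002, -0.002, 0.202, 0.003]
-2.22 [ 0.491 -0.078] [-0.027, 0.0, -0.002, -0.002, 0.272, 0.003]
-2.29 [ 0.484 -0.075] [-0.034, 0.0, -0.002, -0.002, 0.342, 0.003]
-2.36 [ 0.478 -0.072] [-0.041, 0.0, -0.0, -0.002, 0.412, 0.003]
-2.43 [ 0.473 -0.068] [-0.048, 0.0, 0.001, -0.002, 0.482, 0.003]
-2.5 [ 0.467 -0.063] [-0.054, 0.0, 0.003, -0.002, 0.552, 0.003]
[ 0.38  0.48 -0.38  2.03  0.27  0.68 -0.55]
```

View pics/s4.png

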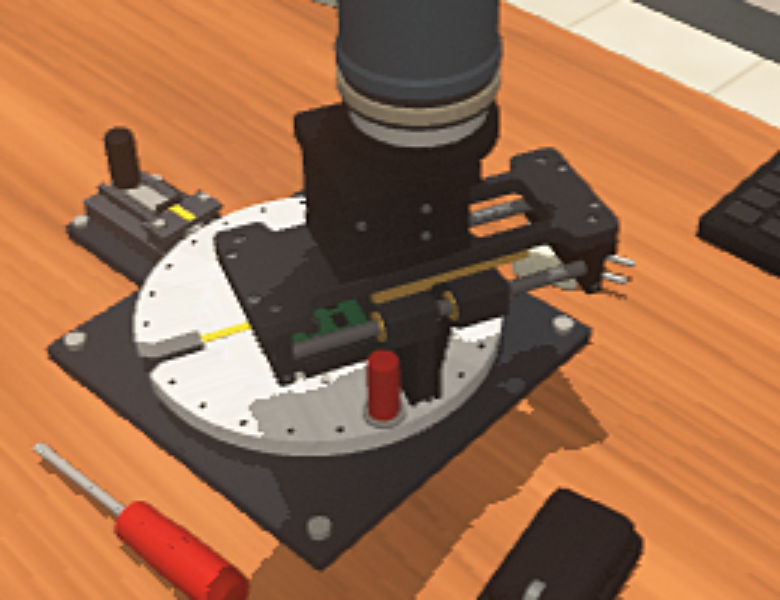

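Emit:
apply_moves:
  increments:
    - [-0.006,0,-0.001,0,0.062,0,0]
    - [-0.013,0,-0.001,0,0.132,0,0]
    - [-0.02,0,-0.001,0,0.202,0,0]
    - [-0.027,0,-0.001,0,0.272,0,0]
    - [-0.034,0,0.0,0,0.342,0,0]
    - [-0.041,0,0.001,0,0.412,0,0]
    - [-0.048,0,0.003,0,0.482,0,0]
    - [-0.054,0,0.005,0,0.552,0,0]

```text
clock: 5.2
eef_pos: [0.4668, -0.0635, 0.0599]
tool_rot: [[0.599, -0.0, 0.801], [-0.801, -0.002, 0.599], [0.001, -1.0, -0.001]]
force: [-0.0, -2.9, 1.2]
finger_gap: 0.0009
```

```bash
python3 arc.py .022 .094 -2.56 -2.62 -2.68 -2.74 -2.80 -2.86 -2.92 -2.96 -3.02 -3.09;python3 -c "
from h import *
print(monitor.get_obs()['joint_positions'].round(2))
"; python3 m.py b
```

```text
-2.56 [ 0.465 -0.058] [-0.005, -0.0, 0.002, 0.001, 0.06, 0.001]
-2.62 [ 0.461 -0.054] [-0.011, -0.0, 0.001, 0.001, 0.12, 0.001]
-2.68 [ 0.457 -0.049] [-0.017, -0.0, 0.001, 0.001, 0.18, 0.002]
-2.74 [ 0.454 -0.045] [-0.023, -0.0, 0.001, 0.001, 0.24, 0.002]
-2.8 [ 0.451 -0.04 ] [-0.029, -0.0, 0.001, 0.001, 0.3, 0.002]
-2.86 [ 0.448 -0.035] [-0.034, -0.0, 0.002, 0.001, 0.36, 0.002]
-2.92 [ 0.445 -0.03 ] [-0.04, -0.0, 0.003, 0.001, 0.42, 0.002]
-2.96 [ 0.443 -0.026] [-0.044, -0.0, 0.003, 0.001, 0.46, 0.002]
-3.02 [ 0.441 -0.021] [-0.049, -0.0, 0.005, 0.001, 0.52, 0.002]
-3.09 [ 0.439 -0.015] [-0.056, -0.0, 0.007, 0.001, 0.59, 0.002]
[ 0.25  0.4  -0.25  2.15  0.17  0.61 -1.05]
scene disc all (array([0.53557467, 0.01413399]), np.float64(0.10721487982896846), np.float64(0.014005668524429249)) upper (array([ 0.55482131, -0.01046634]), np.float64(0.08022374636818153), np.float64(0.0177857528613493))
  red [381, 165, 33, 28, 389] [396.8 177.6] [ 0.4062 -0.0242  0.059 ]
  red [365, 169, 9, 20, 147] [368.8 178.3] [ 0.4528 -0.0497  0.059 ]
  yellow [375, 229, 18, 6, 29] [383.  231.7] [0.4974 0.0563 0.038 ]
  yellow [396, 266, 11, 10, 51] [401.1 270.6] [0.5229 0.1376 0.038 ]
side disc all (array([0.42526854, 0.01257935]), np.float64(0.04764218200475499), np.float64(0.008179847105573346)) upper (array([0.44783063, 0.02010164]), np.float64(0.028471531991287654), np.float64(0.0057125051080695564))
  red [268, 220, 11, 24, 199] [272.7 232.2] [ 0.4523 -0.0466  0.059 ]
  red [219, 267, 43, 28, 609] [237.4 282.6] [ 0.3524 -0.0869  0.059 ]
  yellow [247, 198, 11, 2, 13] [252.2 198.4] [0.4934 0.0614 0.038 ]
```

View pics/side_bc.png

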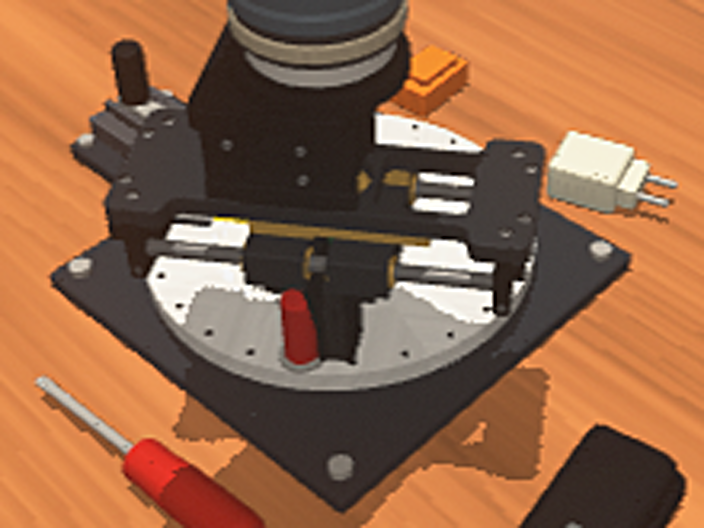

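Emit:
apply_moves:
  increments:
    - [-0.005,0,0.001,0,0.06,0,0]
    - [-0.011,0,0.001,0,0.12,0,0]
    - [-0.017,0,0.001,0,0.18,0,0]
    - [-0.023,0,0.001,0,0.24,0,0]
    - [-0.029,0,0.001,0,0.3,0,0]
    - [-0.034,0,0.002,0,0.36,0,0]
    - [-0.04,0,0.003,0,0.42,0,0]
    - [-0.044,0,0.003,0,0.46,0,0]

```text
clock: 6.1
eef_pos: [0.443, -0.0255, 0.0596]
tool_rot: [[0.183, -0.0, 0.983], [-0.983, -0.001, 0.183], [0.001, -1.0, -0.0]]
force: [1.1, -2.1, 0.3]
finger_gap: 0.0006
```

```bash
python3 arc.py .022 .094  -3.0 -3.04 -3.09;python3 -c "
from h import *
print(monitor.get_obs()['joint_positions'].round(2))
"; python3 m.py c | grep -v disc
```

```text
-3.0 [ 0.442 -0.023] [-0.003, -0.0, -0.001, 0.0, 0.043, 0.001]
-3.04 [ 0.44  -0.019] [-0.007, -0.0, -0.001, 0.0, 0.083, 0.001]
-3.09 [ 0.439 -0.015] [-0.011, -0.0, -0.002, 0.0, 0.133, 0.001]
[ 0.08  0.36 -0.14  2.22  0.09  0.57 -1.52]
  red [396, 170, 12, 9, 21] [401.3 174. ] [ 0.3924 -0.0281  0.059 ]
  red [386, 176, 21, 23, 236] [393.7 186.4] [ 0.4263 -0.0084  0.059 ]
  yellow [370, 236, 15, 12, 33] [376.6 241.7] [0.5205 0.0687 0.038 ]
  yellow [396, 266, 11, 10, 54] [401.1 270.5] [0.5227 0.1375 0.038 ]
  red [243, 216, 9, 21, 118] [247. 226.] [ 0.4317 -0.0064  0.059 ]
  red [219, 267, 43, 28, 610] [237.4 282.6] [ 0.3524 -0.087   0.059 ]
```

View pics/scene_cc.png

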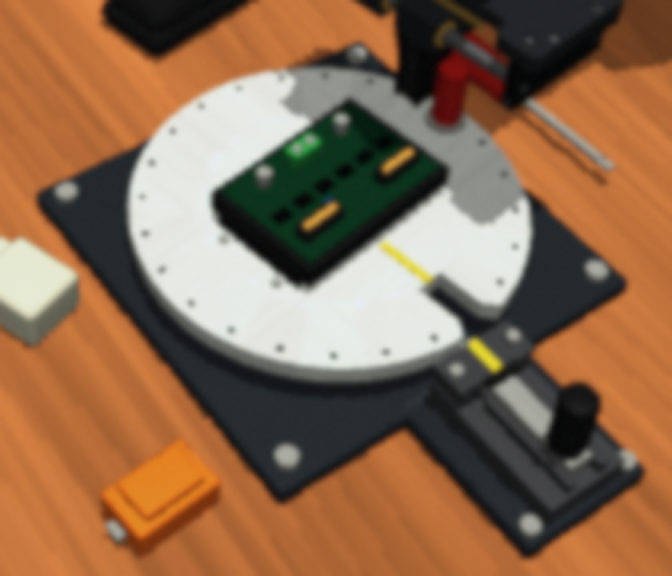

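```bash
cat > slot.py <<'E'
from h import *
import sys
p=imaging.camera_params('scene')
im=cv2.imread(sys.argv[1]);H,S,V=cv2.split(cv2.cvtColor(im,cv2.COLOR_BGR2HSV))
m=((H>18)&(H<36)&(S>60)&(V>110)).astype(np.uint8); 
R=np.zeros_like(m);R[225:285,360:420]=1
k,l,st,ce=cv2.connectedComponentsWithStats(m*R)
by=np.pi/2+YAW
for j in range(1,k):
    if st[j,4]<15: continue
    ys,xs=np.where(l==j); z=.038 if ce[j][0]<392 else .045
    P=onz(p,np.c_[xs,ys],z)[:,:2]; c=P.mean(0); u=np.linalg.svd(P-c)[2][0]; u*=np.sign(u[1])
    print(st[j],c.round(4),"line dir-by",np.arctan2(u[1],u[0])-by,"pos angle-by",np.arctan2(*(c-C)[::-1])-by)
E
python3 slot.py pics/scene_c.png
```

```text
[369 235  17  14  65] [0.5203 0.0693] line dir-by 0.14300121695417745 pos angle-by 0.1484510727243098
[396 265  11  11  68] [0.527  0.1406] line dir-by -0.0272986517907845 pos angle-by -0.012583180453135334
```

Emit:
apply_moves:
  increments:
    - [-0.003,0,-0.001,0,0.04,0,0]
    - [-0.007,0,-0.001,0,0.083,0,0]
    - [-0.01,0,-0.002,0,0.12,0,0]
    - [-0.013,0,-0.002,0,0.145,0,0]
    - [-0.013,0,-0.002,0,0.145,0,0]

```text
clock: 6.7
eef_pos: [0.4387, -0.0125, 0.0595]
tool_rot: [[0.04, -0.0, 0.999], [-0.999, 0.0, 0.04], [-0.0, -1.0, -0.0]]
force: [-0.2, -0.9, -0.2]
finger_gap: 0.0004
```

```bash
python3 m.py d | grep -v disc; python3 slot.py pics/scene_d.png
```

```text
red [400, 174, 8, 9, 26] [403.  177.1] [ 0.3952 -0.0196  0.059 ]
  red [391, 182, 16, 21, 171] [396.5 191.8] [0.4309 0.0057 0.059 ]
  yellow [367, 238, 13, 13, 37] [373. 244.] [0.5288 0.0697 0.038 ]
  yellow [396, 266, 11, 10, 54] [401.1 270.5] [0.5227 0.1375 0.038 ]
  red [237, 215, 9, 18, 80] [241.  224.2] [0.4273 0.0037 0.059 ]
  red [218, 267, 44, 28, 612] [237.4 282.6] [ 0.3524 -0.0869  0.059 ]
[366 237  15  15  67] [0.5288 0.0696] line dir-by -0.0015594172976252096 pos angle-by 0.0008121281758199927
[396 265  11  11  68] [0.527  0.1406] line dir-by -0.0272986517907845 pos angle-by -0.012583180453135334
```

View pics/scene_dc.png

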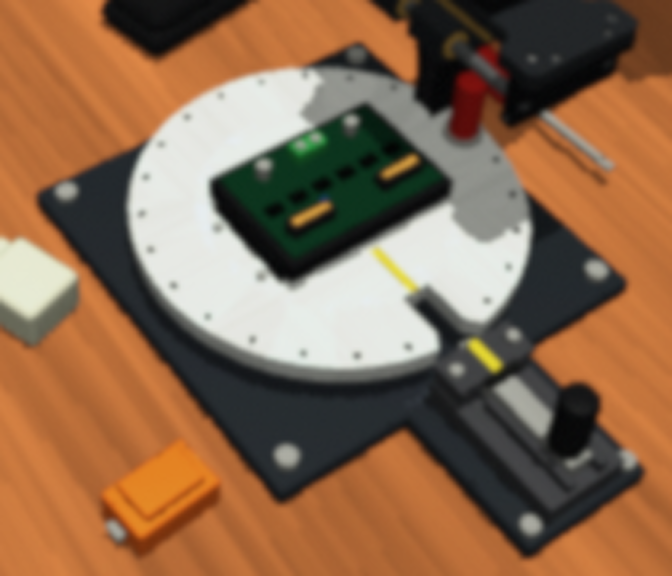

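The slot's yellow line now points at the strap line (within ~0.01 rad). Backing off and going over to the knob.

Emit:
apply_moves:
  increments:
    - [0.012,0,0,0,0,0,0]
    - [0.016,0,0,0,0,0,0]
    - [0.016,-0.03,0,0,0,0,0]
    - [0.016,-0.07,0,0,0,0,0]
    - [0.016,-0.11,0,0,0,0,0]
    - [0.01,-0.12,0.01,0,0,0,0]
    - [-0.03,-0.12,0.02,0,0,0,0]
    - [-0.07,-0.12,0.03,0,0,0,0]

```text
clock: 7.6
eef_pos: [0.467, 0.058, 0.1805]
tool_rot: [[0.034, 0.002, 0.999], [-0.999, 0.0, 0.034], [-0.0, -1.0, 0.002]]
force: [0.8, 0.5, -0.1]
finger_gap: 0.0002
```

```bash
python3 -c "
from h import *
print(goto(.5195,.262,.18,YAW-np.pi/2),monitor.get_obs()['joint_positions'].round(2))"
```

```text
[-0.2021, 0.0006, 0.0594, -0.0024, -0.0153, 0.0] [-0.06  0.2  -0.18  2.06  0.05  0.88 -1.8 ]
```

Emit:
apply_moves:
  increments:
    - [-0.04,0,0.012,0,-0.015,0,0]
    - [-0.08,0,0.024,0,-0.015,0,0]
    - [-0.12,0,0.036,0,-0.015,0,0]
    - [-0.16,0,0.048,0,-0.015,0,0]
    - [-0.19,0,0.056,0,-0.015,0,0]
    - [-0.202,0,0.059,0,-0.015,0,0]
    - [-0.202,0,0.059,0,-0.015,0,0]

```text
clock: 8.3
eef_pos: [0.5172, 0.2635, 0.1791]
tool_rot: [[0.055, -0.001, 0.998], [-0.998, 0.0, 0.055], [-0.0, -1.0, -0.001]]
force: [0.3, 0.1, -0.0]
finger_gap: 0.0005
```

```bash
python3 -c "
from h import *
print(goto(.5195,.262,.06,YAW-np.pi/2),monitor.get_obs()['joint_positions'].round(2))
im=imaging.read_camera('wrist');cv2.imwrite('pics/w5.png',im[:,:,::-1])";python3 m.py e; python3 slot.py pics/scene_e.png
```

```text
[0.0017, 0.1191, 0.0023, 0.0007, 0.0061, -0.0003] [-0.35  0.38 -0.25  1.81  0.11  0.96 -2.16]
scene disc all (array([0.53285046, 0.01373069]), np.float64(0.10943183415372897), np.float64(0.001004157301322292)) upper (array([0.53298991, 0.01383132]), np.float64(0.10950097284788393), np.float64(0.0009899742941651968))
  red [381, 163, 33, 40, 541] [396.3 180.9] [ 0.4128 -0.0176  0.059 ]
  yellow [367, 238, 13, 13, 37] [373. 244.] [0.5288 0.0697 0.038 ]
  yellow [396, 265, 11, 11, 58] [401.1 270.3] [0.5225 0.1372 0.038 ]
side disc all (array([0.53223353, 0.01101607]), np.float64(0.10817543628202966), np.float64(0.012096534740118584)) upper (array([0.53561541, 0.01244546]), np.float64(0.10389362605916683), np.float64(0.026266342355115463))
  red [237, 210, 12, 23, 199] [242.7 220.7] [0.4343 0.0084 0.059 ]
  red [219, 267, 43, 28, 611] [237.4 282.6] [ 0.3524 -0.0869  0.059 ]
  yellow [236, 168, 9, 6, 26] [240.3 170.5] [0.5285 0.1436 0.038 ]
  yellow [258, 184, 8, 5, 20] [261.8 185.9] [0.5283 0.0768 0.038 ]
[366 237  15  15  67] [0.5288 0.0696] line dir-by -0.0015594172976252096 pos angle-by 0.0008121281758199927
[396 265  11  11  70] [0.5269 0.1403] line dir-by -0.056264564405481776 pos angle-by -0.011893449971882797
```

View pics/w5.png

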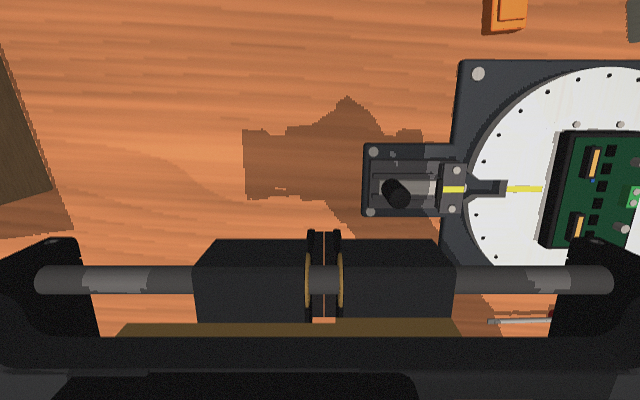

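View pics/side_e.png

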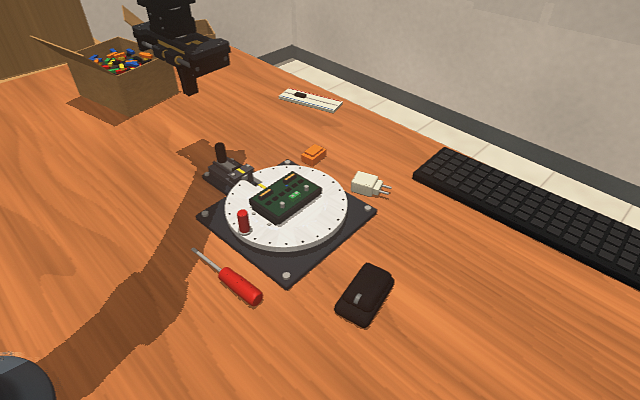

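Emit:
apply_moves:
  increments:
    - [0,0.04,0.002,0,0.006,0,0]
    - [0,0.08,0.002,0,0.006,0,0]
    - [0,0.11,0.002,0,0.006,0,0]
    - [0,0.119,0.002,0,0.006,0,0]
    - [0.015,0.119,0.002,0,0.006,0,0]
    - [0.028,0.119,0.002,0,0.006,0,0]
    - [0.033,0.119,0.002,0,0.006,0,0]
    - [0.033,0.119,0.002,0,0.006,0,0]

```text
clock: 9.25
eef_pos: [0.5224, 0.2279, 0.0621]
tool_rot: [[0.044, 0.003, 0.999], [-0.999, 0.0, 0.044], [-0.0, -1.0, 0.003]]
force: [-0.8, 0.3, 0.9]
finger_gap: 0.0006
```

```bash
python3 -c "
from h import *
print(goto(.5235,.188,.06,YAW-np.pi/2))
im=imaging.read_camera('wrist');cv2.imwrite('pics/w6.png',im[:,:,::-1])
im=imaging.read_camera('scene');cv2.imwrite('pics/c6.png',cv2.resize(im[160:360,300:520,::-1],None,fx=3,fy=3))"
```

```text
[0.0399, 0.0021, -0.0007, -0.0027, -0.0053, -0.0001]
```

View pics/w6.png

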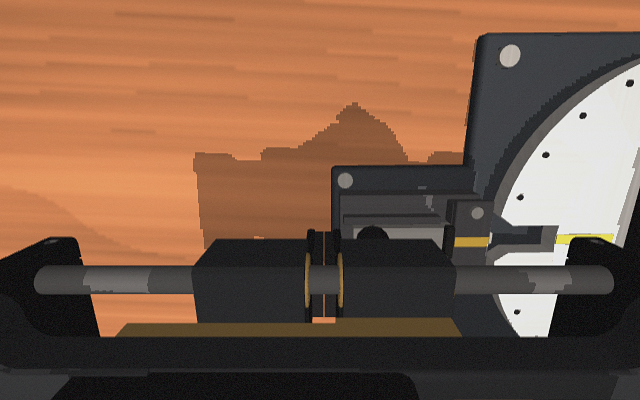

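View pics/c6.png

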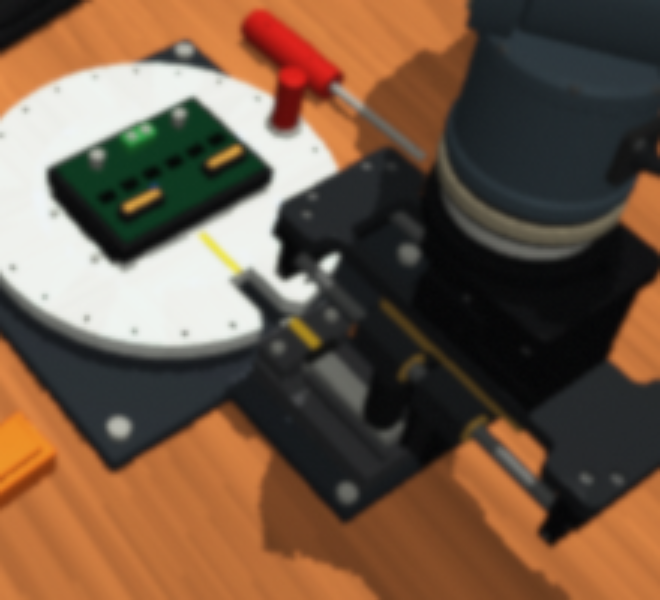

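Emit:
apply_moves:
  increments:
    - [0.005,0.002,0,0,0,0,0]
    - [0.01,0.002,0,0,0,0,0]
    - [0.015,0.002,0,0,0,0,0]
    - [0.02,0.002,0,0,0,0,0]
    - [0.025,0.002,0,0,0,0,0]
    - [0.03,0.002,0,0,0,0,0]
    - [0.034,0.002,0,0,0,0,0]
    - [0.034,0.002,0,0,0,0,0]

```text
clock: 10.15
eef_pos: [0.5227, 0.1944, 0.0585]
tool_rot: [[0.046, -0.0, 0.999], [-0.999, -0.001, 0.046], [0.001, -1.0, -0.0]]
force: [-0.6, 1.5, -0.5]
finger_gap: 0.0002
```

```bash
python3 -c "
from h import *
print(goto(.5235,.188,.06,YAW-np.pi/2))
im=imaging.read_camera('scene');cv2.imwrite('pics/c7.png',cv2.resize(im[160:360,300:520,::-1],None,fx=3,fy=3))"
```

```text
[0.0064, -0.0015, 0.0005, 0.0004, -0.0034, 0.0011]
```

View pics/c7.png

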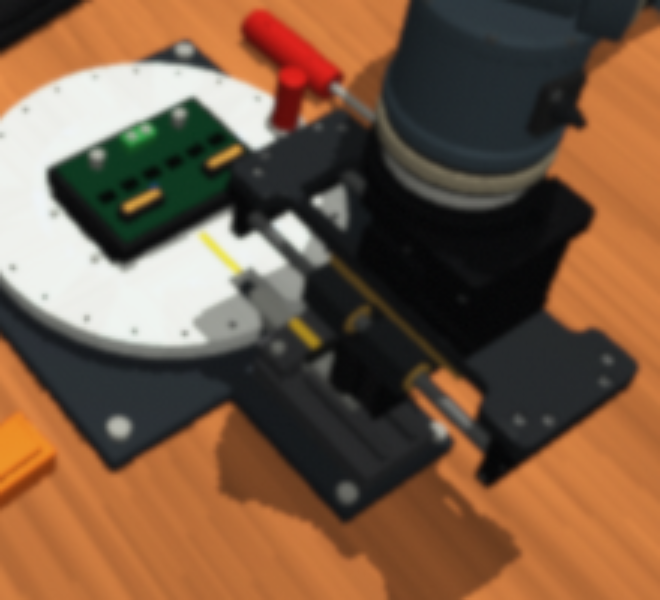

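Emit:
apply_moves:
  increments:
    - [0.0015,-0.001,0,0,0,0,0]
    - [0.003,-0.001,0,0,0,0,0]
    - [0.004,-0.001,0,0,0,0,0]
    - [0.004,-0.001,0,0,0,0,0]

```text
clock: 10.6
eef_pos: [0.5229, 0.1916, 0.0596]
tool_rot: [[0.047, 0.0, 0.999], [-0.999, -0.0, 0.047], [0.0, -1.0, 0.0]]
force: [-0.8, 1.2, -0.3]
finger_gap: 0.0004
```

Emit:
apply_moves:
  increments:
    - [0.0015,0,0,0,0,0,0]
    - [0.003,0,0,0,0,0,0]
    - [0.003,0,0,0,0,0,0]

```text
clock: 10.9
eef_pos: [0.5231, 0.1884, 0.0595]
tool_rot: [[0.046, 0.0, 0.999], [-0.999, -0.0, 0.046], [0.0, -1.0, 0.0]]
force: [0.2, 1.7, -0.3]
finger_gap: 0.0004
```

Emit:
apply_moves:
  increments:
    - [0.001,0,0,0,0,0,0]
    - [0.002,0,0,0,0,0,0]
    - [0.002,0,0,0,0,0,0]

```text
clock: 11.2
eef_pos: [0.5231, 0.1872, 0.0596]
tool_rot: [[0.047, 0.0, 0.999], [-0.999, 0.001, 0.047], [-0.001, -1.0, 0.0]]
force: [0.3, 3.1, -0.0]
finger_gap: 0.0005
```

Emit:
apply_moves:
  increments:
    - [0.001,0,0,0,0,0,0]
    - [0.002,0,0,0,0,0,0]
    - [0.002,0,0,0,0,0,0]

```text
clock: 11.5
eef_pos: [0.5232, 0.187, 0.0597]
tool_rot: [[0.048, 0.001, 0.999], [-0.999, 0.003, 0.048], [-0.003, -1.0, 0.001]]
force: [-0.8, 6.7, -2.6]
finger_gap: 0.0006
```

Emit:
apply_moves:
  increments:
    - [0.001,0,0,0,0,0,0]
    - [0.002,0,0,0,0,0,0]
    - [0.003,0,0,0,0,0,0]
    - [0.003,0,0,0,0,0,0]

```text
clock: 11.9
eef_pos: [0.5231, 0.1868, 0.0598]
tool_rot: [[0.05, 0.002, 0.999], [-0.999, 0.007, 0.05], [-0.007, -1.0, 0.002]]
force: [-0.0, 11.9, -4.6]
finger_gap: 0.0003
```

```bash
python3 m.py f | grep -v disc; python3 -c "
from h import *
im=imaging.read_camera('wrist');cv2.imwrite('pics/w8.png',im[:,:,::-1])"
```

```text
red [381, 164, 33, 36, 516] [396.4 180.1] [ 0.4111 -0.0193  0.059 ]
  yellow [367, 238, 13, 13, 37] [373. 244.] [0.5288 0.0697 0.038 ]
  yellow [397, 266, 9, 10, 36] [401.  270.3] [0.5226 0.1371 0.038 ]
  red [237, 210, 12, 23, 205] [242.8 220.7] [0.4344 0.0082 0.059 ]
  red [218, 267, 44, 28, 616] [237.3 282.6] [ 0.3523 -0.0867  0.059 ]
  yellow [236, 168, 9, 5, 21] [240.1 170.2] [0.5288 0.1447 0.038 ]
  yellow [258, 184, 8, 5, 21] [261.6 185.9] [0.5282 0.0771 0.038 ]
```

View pics/w8.png

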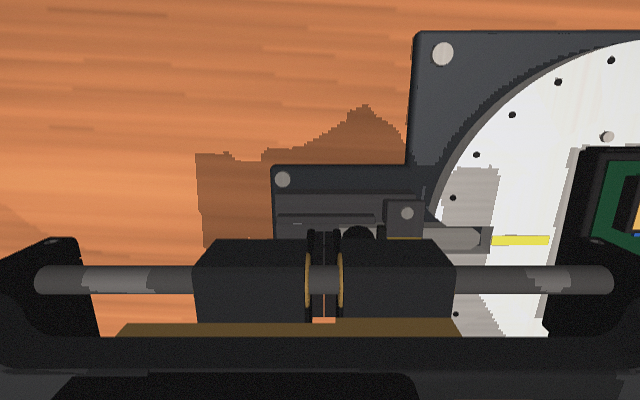

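Hard stop at ~12 N with the nose in the slot. Backing off and up.

Emit:
apply_moves:
  increments:
    - [-0.01,0,0,0,0,0,0]
    - [-0.025,0,0,0,0,0,0]
    - [-0.05,-0.001,0,0,0,0,0]
    - [-0.07,-0.02,0,0,0,0,0]
    - [-0.09,-0.06,0,0,0,0,0]
    - [-0.12,-0.1,0,0,0,0,0]
    - [-0.14,-0.13,0,0,0,0,0]
    - [-0.14,-0.13,0,0,0,0,0]

```text
clock: 12.85
eef_pos: [0.5181, 0.3271, 0.1948]
tool_rot: [[0.051, 0.008, 0.999], [-0.999, 0.007, 0.051], [-0.006, -1.0, 0.008]]
force: [0.6, 0.2, 0.9]
finger_gap: 0.0005
```

```bash
python3 m.py g; python3 slot.py pics/scene_g.png; python3 -c "
from h import *
im=imaging.read_camera('wrist');cv2.imwrite('pics/w9.png',im[:,:,::-1])
print(monitor.get_obs()['eef_pos'],monitor.get_obs()['force'])"
```

```text
scene disc all (array([0.53270209, 0.01362949]), np.float64(0.10922115999090669), np.float64(0.0010159732411993277)) upper (array([0.53288064, 0.01365776]), np.float64(0.10925620258916434), np.float64(0.0009804546466116587))
  red [381, 163, 33, 40, 543] [396.2 180.9] [ 0.4128 -0.0177  0.059 ]
  yellow [367, 238, 13, 13, 37] [373. 244.] [0.5288 0.0697 0.038 ]
  yellow [396, 266, 11, 10, 50] [401.2 270.7] [0.5229 0.1378 0.038 ]
side disc all (array([0.531297  , 0.01164895]), np.float64(0.10911549613982872), np.float64(0.001090806609141598)) upper (array([0.53097663, 0.01159002]), np.float64(0.10924156210615106), np.float64(0.001135445654840167))
  red [237, 210, 12, 23, 194] [242.6 220.6] [0.4344 0.0087 0.059 ]
  red [219, 267, 43, 28, 611] [237.4 282.6] [ 0.3524 -0.0869  0.059 ]
  yellow [236, 168, 9, 6, 26] [240.3 170.5] [0.5285 0.1436 0.038 ]
  yellow [258, 184, 8, 5, 21] [261.6 185.9] [0.5282 0.0771 0.038 ]
[366 237  15  15  67] [0.5288 0.0696] line dir-by -0.0015594172976252096 pos angle-by 0.0008121281758199927
[396 265  11  11  68] [0.5269 0.1403] line dir-by -0.03007009653743009 pos angle-by -0.011558010764676885
[0.51656041 0.32001822 0.18851865] [ 0.98014649  0.09228314 -0.34991842]
```

View pics/scene_gc.png

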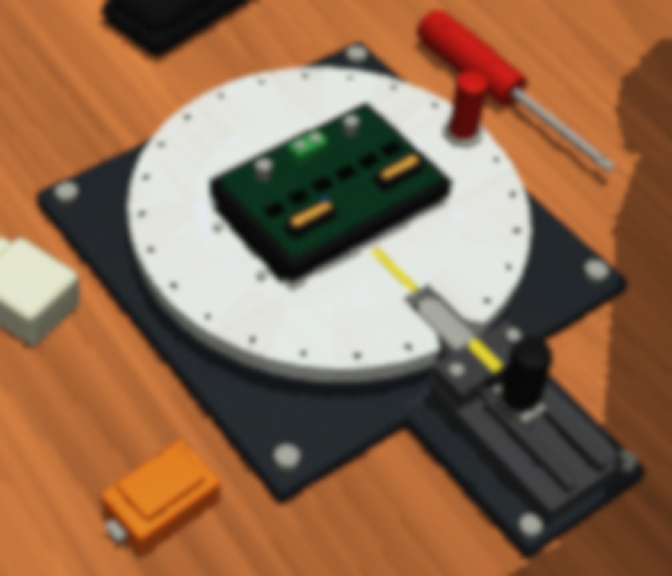

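View pics/side_gc.png

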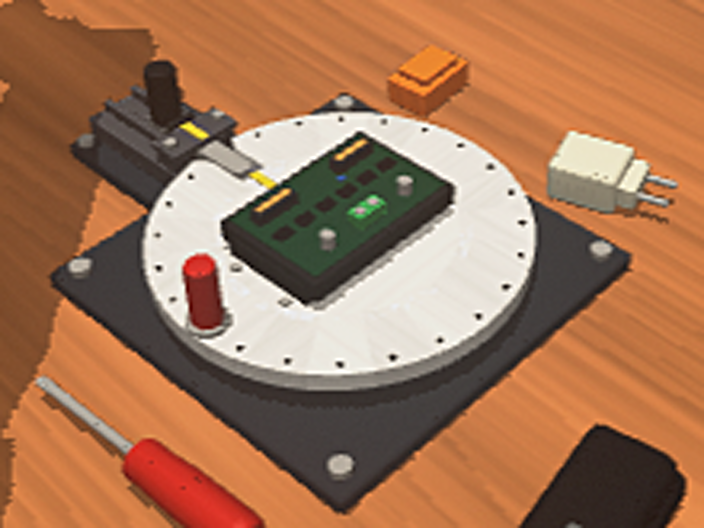

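View pics/w9.png

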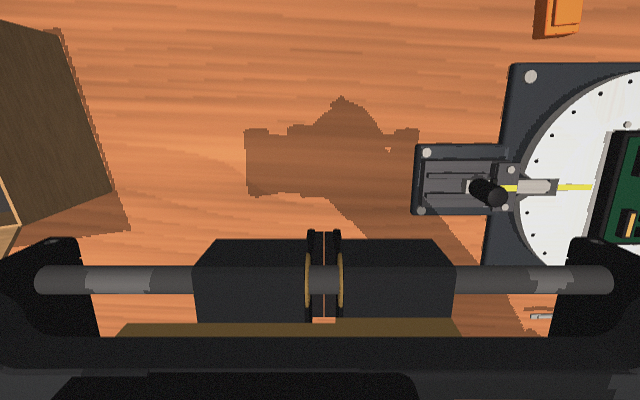

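```bash
python3 -c "
from h import *
X,e=tri(imaging.camera_params('scene'),(414.4,276.9),imaging.camera_params('side'),(230.6,159.1))
print(X,e,np.linalg.norm(X[:2]-C))
bot.finish_job()"
```

```text
[0.52402962 0.16654077 0.05627299] 0.001119243370680657 0.15453125512792504
the job is handed in; nothing more can be done
```

The turntable is locked: the slot is lined up with the bolt, and the bolt is all the way home in it. The job was handed in at about 13 s, well inside the 54 s limit.

**What I did:** With the fingers shut, I pushed the red post about 2.0 rad clockwise, following its arc, at about 3 N. I then backed off, went over to the far side of the black knob, and pushed it in along the bolt's line until it met its stop. The tool stopped moving at about 12 N. After that I withdrew about 0.13 m outward and up.

**Last checks:**
- **Alignment:** the slot line is within about 0.01 rad of the bolt line.
- **Bolt:** the knob is 154.5 mm from the axis, against 154 mm when fully home. Both outside cameras show the nose in the slot.
- **Surroundings:** the screwdriver measured in the same place at the start and end. The mouse, charger and orange module look unmoved in the pictures, though I did not measure them. The fingers stayed clear of the panel.
- **Clearance:** the tool is touching nothing, and the remaining force is about 1 N of sensor noise.

**One disagreement:** early on, the wrist camera placed things about 6 mm further in y than the two fixed cameras. I used the fixed cameras, and the pushes met the post and knob where those put them.

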